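Lay out a log-basket side for riveting

TASK

Lay out the side of the log basket ready for riveting: lay the three loose spear-pointed bars flat across the two fixed rails, one on each pair of rivet holes between the posts, stepping down in length from the tall back post to the short front post, with their points the same way as the posts' ball ends and their feet level with the posts' feet. Then lay the flat cover strip on top of the bars and posts, squarely over the lower rail (the one nearer the feet). Leave the hammer, the wire brush and the tin of rivets where they are.

Things in the scene. Friction and masses are not known exactly. Their poses are not given: they have to be found in the camera images.
- panel: Two fixed flat rails, 25 wide, 8 high, 270 long, 90 apart on centres. Origin: on the bench under the middle of the LOWER rail. y along the rails; x to the upper rail (at x = +90), towards the posts' ball ends. Dark rivet holes at y = -60, 0, +60 on both mark the bars' places. Grey magnets 16 high at the rail ends (y +/-136 to 156). Posts cross at y = +/-120, either at either end.
- back_post: The tall post, fixed across the top of the rails: flat bar 20 wide, 12 high, top face 20 above the bench (level with the bars once laid on the rails), 24 mm ball at its top end. Origin: its underside over the middle of the lower rail; x along it to the ball (foot at -50, bar to +205, ball to +225). At panel y = +120 or -120.
- front_post: The short post, like the back post: foot at x = -50, bar to +110, ball to +130. Same origin and axes. At the opposite end of the rails from the back post.
- long_bar_center (a point): The longest of three loose bars, alike but for length: 12 mm square steel, 240 long, its last 30 a flat spear point 22 wide. Point: half its length and height (6 above its underside), on the plain shank near its balance: grip here across the 12 mm. x along the bar to the spear tip (tip +120, foot -120), z up. In place it lies at panel x = +70, 14 above the bench. 0.2 to 0.3 kg.
- middle_bar_center (a point): The middle one of three loose bars, alike but for length: 12 mm square steel, 210 long, its last 30 a flat spear point 22 wide. Point: half its length and height (6 above its underside), on the plain shank near its balance: grip here across the 12 mm. x along the bar to the spear tip (tip +105, foot -105), z up. In place it lies at panel x = +55, 14 above the bench. 0.2 to 0.3 kg.
- short_bar_center (a point): The shortest of three loose bars, alike but for length: 12 mm square steel, 180 long, its last 30 a flat spear point 22 wide. Point: half its length and height (6 above its underside), on the plain shank near its balance: grip here across the 12 mm. x along the bar to the spear tip (tip +90, foot -90), z up. In place it lies at panel x = +40, 14 above the bench. 0.2 to 0.3 kg.
- cover_strip_center (a point): Loose flat steel cover strip, 270 long, 25 wide, 8 high, five rivet holes along it, same section as the rails. Point: its very centre (4 above its underside), its balance point; x along it, either end either way. 0.3 to 0.5 kg. In place on the bars and posts its centre is 24 above the bench.
- hammer: Bystander: hammer with wooden handle, 285 long, at the far right. Origin on the bench under the handle; x towards the head.
- wire_brush: Bystander: wooden wire brush, 255 long, at the far left. Origin on the bench under its middle; x along it.
- rivet_tin: Bystander: open round tin of rivets, 76 across, 40 high, between the robot and the rails. Origin: centre of its underside.
Things that resemble listed ones, but are neither listed nor needed, are in the scene too. What is shaped like the part that bears short_bar_center but pink is not meant.

How it is judged (in metres and radians):
At the end, for the whole second after the job is handed in: Long bar beside the back post, middle bar midway, short bar beside the front post: each within 10 mm of its place, 0.1 rad of square, points to the ball ends, on the rails; cover strip on top over the lower rail, within 10 mm across, 15 mm along, 0.1 rad; heights within 3 mm; all at rest (x of long_bar_center in the frame of panel between 0.06 and 0.08 m and x of panel in the frame of long_bar_center below 0 m and height (world z) of long_bar_center between 0.011 and 0.017 m and angle between the x axis of each of long_bar_center, middle_bar_center, short_bar_center and the x axis of panel, either way round below 0.1 rad and angle between each of long_bar_center, middle_bar_center, short_bar_center, cover_strip_center's own z axis and vertical below 0.1 rad and x of middle_bar_center in the frame of panel between 0.045 and 0.065 m and x of panel in the frame of middle_bar_center below 0 m and height (world z) of middle_bar_center between 0.011 and 0.017 m and x of short_bar_center in the frame of panel between 0.03 and 0.05 m and x of panel in the frame of short_bar_center below 0 m and height (world z) of short_bar_center between 0.011 and 0.017 m and y of middle_bar_center in the frame of panel between -0.01 and 0.01 m and ((y of back_post in the frame of panel above 0 m and y of long_bar_center in the frame of panel between 0.05 and 0.07 m and y of short_bar_center in the frame of panel between -0.07 and -0.05 m) or (y of back_post in the frame of panel below 0 m and y of long_bar_center in the frame of panel between -0.07 and -0.05 m and y of short_bar_center in the frame of panel between 0.05 and 0.07 m)) and x of cover_strip_center in the frame of panel between -0.01 and 0.01 m and y of cover_strip_center in the frame of panel between -0.015 and 0.015 m and height (world z) of cover_strip_center between 0.021 and 0.027 m and angle between the x axis of cover_strip_center and the y axis of panel, either way round below 0.1 rad and linear speed of each of long_bar, middle_bar, short_bar, cover_strip below 0.02 m/s); the robot touches nothing.
It fails at once if the hammer is moved more than 30 mm (distance of hammer from where it was at the start of the episode above 0.03 m).
It fails at once if the wire brush is moved more than 30 mm (distance of wire_brush from where it was at the start of the episode above 0.03 m).
It fails at once if the tin of rivets is moved more than 30 mm (distance of rivet_tin from where it was at the start of the episode above 0.03 m).
It also fails if it takes over 104 s, if anything falls off the work surface, if the arm or the gripper's body presses on something with over 40 N, if the wrist force passes 120 N, or if a joint passes its speed limit or range.

ROBOT

A 6-joint arm with a two-finger parallel gripper is mounted at the origin on the work surface. World frame = base frame: x ahead of the robot, y to its left, z up, the work surface at z = 0. Lengths are in mm, angles in rad, forces in N, time in s.
With the tool pointing down it reaches from about 350 to 975 mm from the base axis. Payload 7.1 kg.
Tool frame: the origin (TCP) lies at the very end of the fingers, on their centre line; the grasp point (between the pads) lies 19 mm behind it (ctrl.grip_point_offset is the distance from the TCP to the grasp point, in mm); z points along the fingers, y is the direction in which the jaws open and shut (so a half turn about z gives the same grasp; the last joint's range is limited). The gripper opens to 88 mm and grips with 3 to 60 N. Pads are 20 mm wide; open, the fingers measure 115 mm over their backs; the gripper's body (75 mm by 178 mm) begins 61 mm behind the grasp point.
Start: joints at [-1.18, 0.423, 1.63, -0, 1.089, -0.019], TCP at [249.031, -573.226, 222.675] pointing down, gripper open.
Joint ranges: [-3, 3], [-0.9, 2.11], [0.09, 2.58], [-1.31, 4.45], [0.11, 2.69], [-2.54, 2.54]. Speed limits (rad/s): [2.39, 2.39, 3.01, 3.14, 3.14, 3.14].

INTERFACE

Orientations are given as a rotation vector (axis times angle).
In Python, from workcell import ctrl gives the robot as it stands.
- The arm moves only by the tool move_arm, never from a script. Its argument "increments" is one flat list of numbers, 5 for each row, row after row: the closure in counts, from 0 (fully open) to 255 (shut), then the shift along the tool's x, y, z in mm, then the turn about the tool's z in degrees. In form: [grip, dx, dy, dz, yaw, grip, dx, dy, dz, yaw, ...]. A call has 1 to 12 rows; each row is the pose to reach, as a shift and turn from the pose measured when the call began, along the tool's axes at that moment; what a row does not reach only later rows make up. A row lasts 1/8 s, in which the tool goes at most 62.5 mm and 10.7 degrees, less where a joint would pass 70% of its speed; a pose out of reach is approached as far as the arm can. A call with a gripper value outside its range is refused whole. The fingers move at their own pace and stop on an object; the grip force is fixed at half the most. Time passes only in rows, so rows that repeat a pose let the fingers close. It gives the time, the measured TCP pose, the force and the opening at its end, in the units of the state.
- ctrl.get_obs(): the state, without advancing time (a new reading comes with each control period).
- ctrl.get_image(name): name is "side" or "top" or "wrist"; returns a dict with "frame" (420x560x3 uint8, red, green, blue), "vertical_fov" (degrees; the focal length in pixels is half the picture's height over the tangent of half this angle, whatever the lens; pixels are square), "cx", "cy" (the principal point, pixels), "pose" (4x4, takes a point from camera to world coordinates); the wrist camera has in their place "mount" (4x4, takes a point from camera to tool coordinates, whose origin is the TCP and whose axes are the flange's). Camera axes: x right, y down, z forward; pixel columns grow to the right and rows downward; lengths in mm; the calibration is good to about 2 mm. A picture is of the moment at which its call begins: read the wrist's pose just before it. There is no depth.
- ctrl.close_job(): hands the job in, once; it reports no verdict.
The state is a dict: "t": time; "qpos": joint angles; "qvel": joint speeds; "joint_torque": joint torques, N m; "ee_pos": TCP position; "orientation": TCP orientation; "ft_force": force on the tool from outside, world axes, zero at the start; "moment": the same for the moment, N m; "width": finger opening in mm.
Only numpy, scipy, OpenCV 4.12 (cv2) and the standard library are available. Lean on these libraries where they do the work, as an engineer would, in place of code of your own. Each camera call takes 0.05 s, during which the arm holds its last target.

## Working session

There is one attempt and no reset: what is moved stays moved. The work goes in short steps, Python scripts to look and compute and a tool call to move; the robot and the scene stay as the last step left them, time stands still between calls to the robot, and variables do not carry over. Pictures are saved under pics/ and viewed, and the job is handed in when it is done.

Besides the shell and the picture viewer there is one more tool, called after "Emit:" as a command line: name --argument value ..., lists and objects as JSON in quotes. move_arm: Moves the arm, as the interface text tells. Its arguments: {"type":"object","properties":{"increments":{"type":"array","items":{"type":"number"}}},"required":["increments"]}

```bash
mkdir -p pics; ls; python3 - <<'E'
from workcell import ctrl
import cv2,numpy as np,pickle
o=ctrl.get_obs();print(o)
for n in ["top","side","wrist"]:
    im=ctrl.get_image(n)
    pickle.dump(im,open(f"pics/{n}0.pkl","wb"))
    cv2.imwrite(f"pics/{n}0.png",im["frame"][:,:,::-1])
    print(n,{k:v for k,v in im.items() if k!="frame"})
E
```

```text
pics
{'t': 0.0, 'qpos': array([-1.17998342e+00,  4.23835345e-01,  1.63066946e+00, -4.75192644e-05,
        1.08862151e+00, -1.90101482e-02]), 'qvel': array([-1.07233305e-03,  1.05559073e-03,  7.70035171e-04,  8.74742070e-05,
       -2.92126919e-04,  3.37907408e-04]), 'joint_torque': array([ 1.07965603e-03, -5.44625473e+01, -2.73669112e+01,  6.42627035e-02,
        2.26735091e-02, -1.33497074e-04]), 'ee_pos': array([ 248.82428006, -572.73009599,  221.91320751]), 'orientation': array([-3.07439218e+00, -6.38981767e-01,  5.09999425e-04]), 'ft_force': array([ 0.50644853, -0.60202429, -0.00757719]), 'moment': array([-0.03078951,  0.04613505,  0.02928875]), 'width': 87.75553024193322}
top {'vertical_fov': 44.1508879757827, 'cx': 278.28070412958294, 'cy': 211.70381519544128, 'pose': array([[-1.31875870e-03, -9.81463868e-01,  1.91642732e-01,
         1.71180803e+02],
       [-9.99970549e-01, -1.54655039e-04, -7.67317487e-03,
        -5.09920812e+01],
       [ 7.56058240e-03, -1.91647207e-01, -9.81434759e-01,
         1.51699890e+03],
       [ 0.00000000e+00,  0.00000000e+00,  0.00000000e+00,

[... 214 characters left out ...]
      [-1.86012392e-01, -6.58570542e-01,  7.29166807e-01,
        -9.53043532e+02],
       [-2.04300127e-02, -7.39365843e-01, -6.72993881e-01,
         8.54849800e+02],
       [ 0.00000000e+00,  0.00000000e+00,  0.00000000e+00,
         1.00000000e+00]])}
wrist {'vertical_fov': 63.516983085938065, 'cx': 281.2384903697244, 'cy': 209.88900343798872, 'mount': array([[-1.58589234e-03, -9.61807516e-01, -2.73722098e-01,
         7.42780477e+01],
       [ 9.99998703e-01, -1.60214926e-03, -1.64148522e-04,
         4.30159700e-01],
       [-2.80664376e-04, -2.73722004e-01,  9.61808809e-01,
        -1.60903999e+02],
       [ 0.00000000e+00,  0.00000000e+00,  0.00000000e+00,
         1.00000000e+00]])}
```

View pics/top0.png

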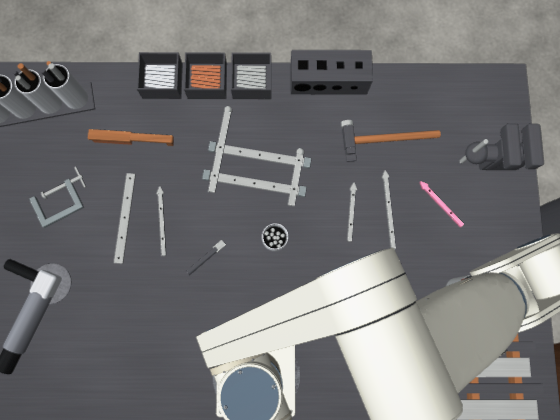

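View pics/side0.png

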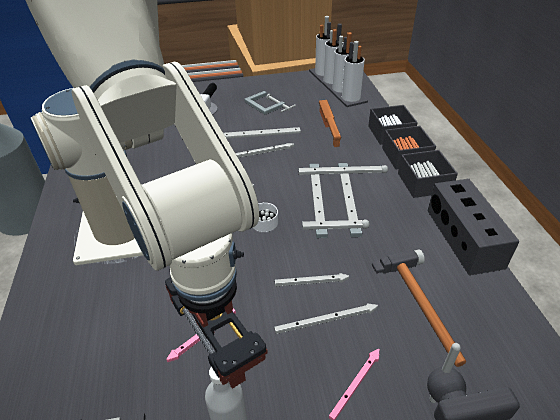

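View pics/wrist0.png

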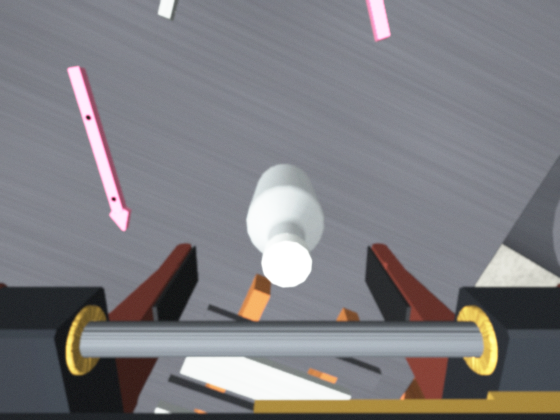

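Top view: the panel is at about (260,160), the cover strip at (124,218), and the grey bars at (162,221), (351,212) and (388,210). The pink decoy is at (441,203), and the side view shows a second pink one. I'll measure these in close crops.

```bash
cat > h.py <<'E'
import numpy as np,cv2,pickle
from scipy.spatial.transform import Rotation as R
def K(im):
    h=im["frame"].shape[0]; return h/2/np.tan(np.radians(im["vertical_fov"])/2)
def p2w(im,uv,z,T=None):
    T=im["pose"] if T is None else T
    f=K(im);uv=np.atleast_2d(uv).astype(float)
    d=np.c_[(uv[:,0]-im["cx"])/f,(uv[:,1]-im["cy"])/f,np.ones(len(uv))]@T[:3,:3].T
    s=(z-T[2,3])/d[:,2]
    return T[:3,3]+d*s[:,None]
def w2p(im,P,T=None):
    T=im["pose"] if T is None else T
    c=(np.atleast_2d(P)-T[:3,3])@T[:3,:3]; f=K(im)
    return np.c_[c[:,0]/c[:,2]*f+im["cx"],c[:,1]/c[:,2]*f+im["cy"]]
def toolT(o):
    T=np.eye(4);T[:3,:3]=R.from_rotvec(o["orientation"]).as_matrix();T[:3,3]=o["ee_pos"];return T
def crop(im,x0,y0,w,h,s,fn):
    c=im["frame"][y0:y0+h,x0:x0+w,::-1]
    cv2.imwrite(fn,cv2.resize(c,None,fx=s,fy=s,interpolation=cv2.INTER_CUBIC))
E
python3 - <<'E'
from h import *
im=pickle.load(open("pics/top0.pkl","rb"))
crop(im,190,95,130,120,6,"pics/c1.png")
crop(im,100,160,160,110,5,"pics/c2.png")
crop(im,330,160,140,100,5,"pics/c3.png")
E
```

```text
(no output)
```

View pics/c1.png

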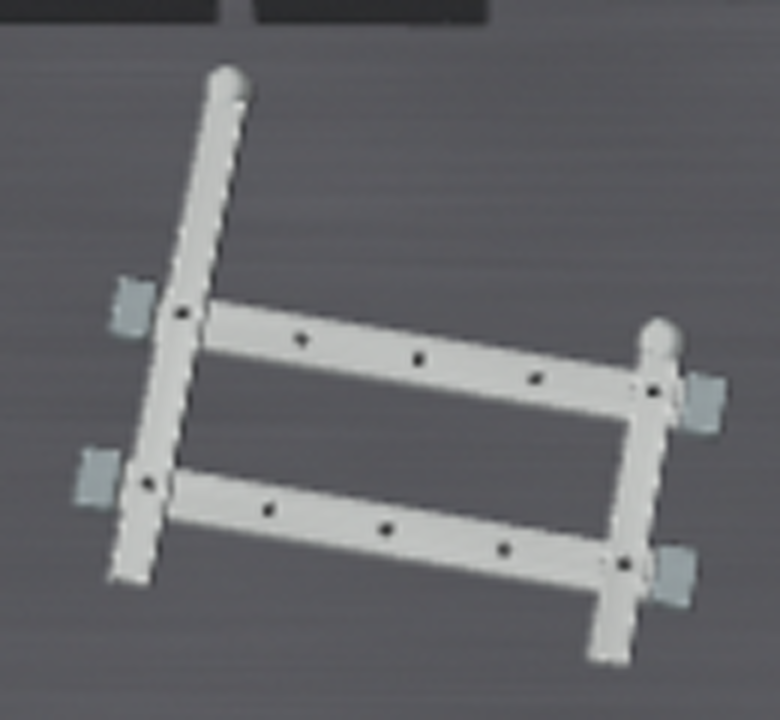

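View pics/c2.png

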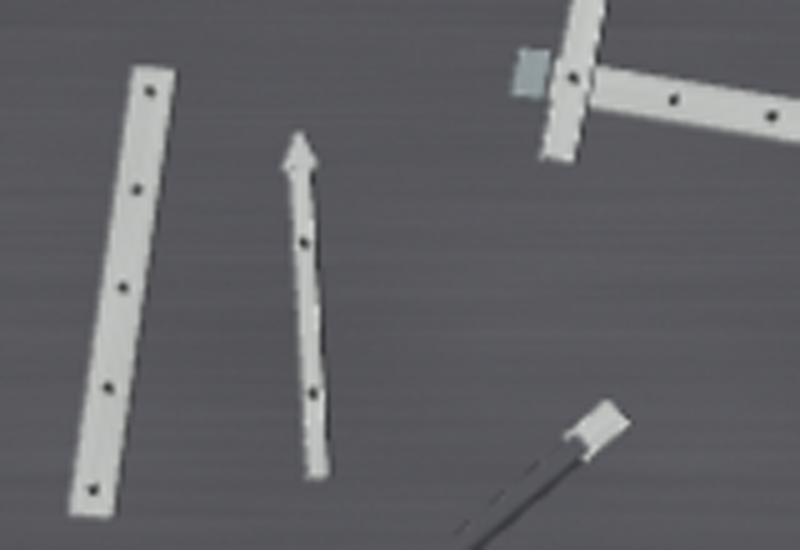

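View pics/c3.png

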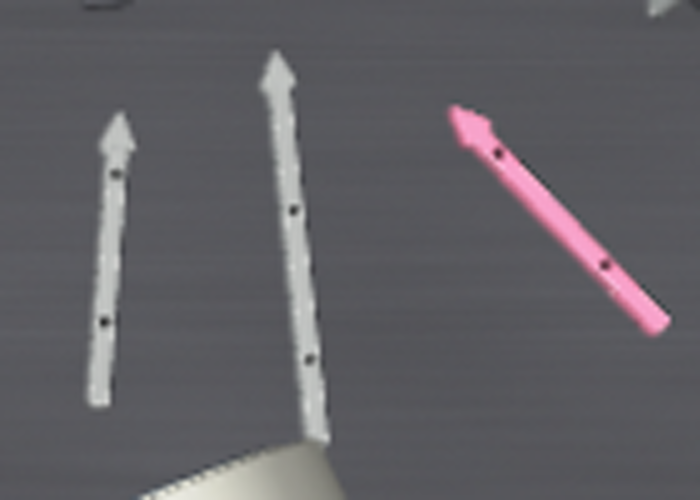

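```bash
cat > m.py <<'E'
from h import *
im=pickle.load(open("pics/top0.pkl","rb"))
def cp(pts,x0,y0,s): return (np.array(pts,float)+.5)/s-.5+[x0,y0]
# panel: lower holes then upper
low=[(269,510),(386,529),(504,550)];up=[(302,340),(418,359),(536,378)]
pl=(148,483),(624,563),(182,313),(653,391)
P8=p2w(im,cp(low+up,190,95,6),8);P20=p2w(im,cp(pl,190,95,6),20)
W=np.r_[P8,P20][:,:2]
# back post on the left (larger world y). fit rigid. panel coords: x to ball, y ±
loc=np.array([[0,60],[0,0],[0,-60],[90,60],[90,0],[90,-60],[0,120],[0,-120],[90,120],[90,-120]],float)
lc=loc.mean(0);wc=W.mean(0)
H=(loc-lc).T@(W-wc);U,S,Vt=np.linalg.svd(H);Rm=(Vt.T@np.diag([1,np.linalg.det(Vt.T@U.T)])@U.T)
t=wc-Rm@lc
if __name__=="__main__":
    print("panel origin",t,"yaw",np.degrees(np.arctan2(Rm[1,0],Rm[0,0])));print("res",(W-(loc@Rm.T+t)).round(1))
    for n,x0,y0,s,tip,foot,hl,hu in [("A",100,160,5,(299,130),(317,478),(313,393),(305,243)),("B",330,160,5,(121,112),(98,404),(104,322),(116,174)),("C",330,160,5,(275,50),(316,440),(309,359),(293,210)),("pink",330,160,5,(450,107),(660,325),(605,265),(498,153))]:
        q=p2w(im,cp([tip,foot,hl,hu],x0,y0,s),12)[:,:2]
        L=np.linalg.norm(q[0]-q[1]);d=q[3]-q[2];u=(q[0]-q[1])/L
        print(n,"len",L.round(1),"hole sp",np.linalg.norm(d).round(1),"foot-hole",np.linalg.norm(q[2]-q[1]).round(1),"yaw",np.degrees(np.arctan2(u[1],u[0])).round(2),np.degrees(np.arctan2(d[1],d[0])).round(2))
        hm=(q[2]+q[3])/2; uu=d/np.linalg.norm(d); tot=round(L/30)*30
        print("  ctr from ends",((q[0]+q[1])/2).round(1)," from holes",(hm+uu*(tot/2-95)).round(1))
    s=p2w(im,cp([(150,91),(137,189),(123,287),(108,387),(93,489)],100,160,5),8)[:,:2]
    print("strip",s.round(1),s.mean(0).round(1),np.linalg.norm(s[0]-s[4]),np.degrees(np.arctan2(*(s[0]-s[4])[::-1])))
    e=p2w(im,[(275,237)],40);print("tin top",e)
E
python3 m.py
```

```text
panel origin [554.1983422   9.9559601] yaw -9.774561340912891
res [[-0.3 -0.2]
 [ 0.2  0.3]
 [-0.4  0.4]
 [-0.2 -0.3]
 [ 0.   0. ]
 [ 0.3 -0.5]
 [ 0.2  0. ]
 [ 0.2  0. ]
 [-0.1  0.2]
 [ 0.1  0.2]]
A len 209.2 hole sp 90.0 foot-hole 50.1 yaw 5.3 5.39
  ctr from ends [440.3 282.4]  from holes [440.7 282.3]
B len 177.5 hole sp 90.1 foot-hole 49.0 yaw -6.04 -6.17
  ctr from ends [ 467.6 -280. ]  from holes [ 467.9 -279.8]
C len 236.8 hole sp 89.9 foot-hole 48.0 yaw 3.49 3.61
  ctr from ends [ 476.2 -390.6]  from holes [ 475.8 -391.4]
pink len 177.1 hole sp 90.7 foot-hole 47.1 yaw 41.45 41.19
  ctr from ends [ 492.7 -545.8]  from holes [ 492.8 -547.6]
strip [[569.4 383.3]
 [509.2 387.8]
 [449.8 392.8]
 [390.1 398.3]
 [330.2 403.6]] [449.7 393.2] 240.1243650583858 -4.850665030604405
tin top [[385.39226631 -52.99717212  40.        ]]
```

Checked the sizes and choices. A (162,221) is 209 mm, so the middle bar. B (351,212) is 178 mm, so the short bar. C (388,210) is 237 mm, so the long bar. The pink one at (441,203) is 177 mm and is the decoy. The strip at (124,218) has a hole span of 240 mm and fits. The crop confirms the chosen bars are grey. The back post is on the left (+y). Next is a planner that turns targets into tool shifts.

```bash
cat >> h.py <<'E'
def plan(x,y,z,yaw):
    from workcell import ctrl
    o=ctrl.get_obs();T=toolT(o)
    d=T[:3,:3].T@(np.array([x,y,z])-T[:3,3])
    cy=np.degrees(np.arctan2(T[1,0],T[0,0])); dy=(cy-yaw+180)%360-180
    print("t",round(o["t"],2),"pos",o["ee_pos"].round(1),"yaw",cy.round(2),"tilt",np.degrees(np.arccos(-T[2,2])).round(2),"w",round(o["width"],1),"F",o["ft_force"].round(1),"| shift",d.round(1),"turn",dy.round(1),"q6",np.degrees(o["qpos"][5]).round(0))
E
python3 -c "
from h import *
plan(476,-391,300,3.55)"
```

```text
t 0.15 pos [ 248.9 -572.9  222.1] yaw 23.48 tilt 0.07 w 88.0 F [-0.4  0.1 -1. ] | shift [280.8 -76.4 -77.8] turn 19.9 q6 -1.0
```

Emit:
move_arm --increments '[120, 0, 0, -50, 0, 120, 0, 0, -90, 0, 120, 0, 0, -90, 0]'

```text
t: 0.52
ee_pos: [249.6, -574.5, 315.6]
orientation: [3.071, 0.638, 0.002]
ft_force: [-0.1, -0.2, -0.0]
width: 61.4
```

```bash
python3 -c "
from h import *
plan(476,-391,200,3.55)"
```

```text
t 0.53 pos [ 249.6 -574.5  315.6] yaw 23.48 tilt 0.29 w 61.4 F [-0.1 -0.2 -0. ] | shift [280.8 -78.7 115.2] turn 19.9 q6 -1.0
```

Emit:
move_arm --increments '[120, 60, -17, 0, 5, 120, 120, -34, 0, 10, 120, 180, -51, 30, 15, 120, 240, -68, 80, 20, 120, 281, -79, 115, 20, 120, 281, -79, 115, 20, 120, 281, -79, 115, 20]'

```text
t: 1.4
ee_pos: [475.7, -390.0, 198.9]
orientation: [3.137, 0.098, -0.001]
ft_force: [-0.8, -0.1, 0.6]
width: 46.6
```

```bash
cat >> h.py <<'E'
def wrist(fn):
    from workcell import ctrl
    o=ctrl.get_obs();im=ctrl.get_image("wrist");im["pose"]=toolT(o)@im["mount"]
    pickle.dump(im,open(fn+".pkl","wb"));cv2.imwrite(fn+".png",im["frame"][:,:,::-1]);return im
def snap(n,fn):
    from workcell import ctrl
    im=ctrl.get_image(n);pickle.dump(im,open(fn+".pkl","wb"));cv2.imwrite(fn+".png",im["frame"][:,:,::-1]);return im
E
python3 -c "
from h import *
plan(476,-391,2,3.55)
wrist('pics/w1')"
```

```text
t 1.4 pos [ 475.7 -390.   198.9] yaw 3.57 tilt 0.19 w 46.6 F [-0.8 -0.1  0.6] | shift [  0.3   0.4 196.9] turn 0.0 q6 46.0
```

View pics/w1.png

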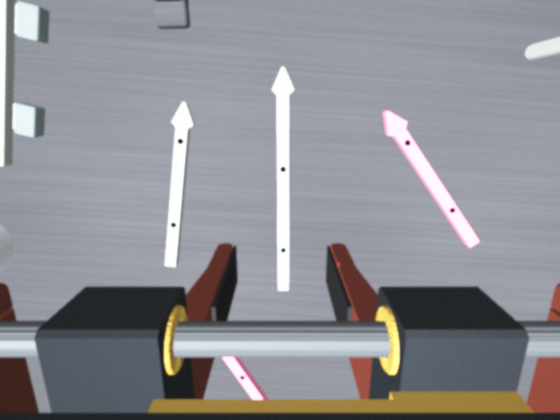

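The wrist view has the long bar vertical between the jaws: tip (282,68), holes (283,169) and (283,250). The short bar is on its left at (178,185), and the pink bars are at (430,178) and (243,380).

```bash
cat >> h.py <<'E'
def bar(im,low,up,L,z=12):
    q=p2w(im,[low,up],z)[:,:2];d=q[1]-q[0];n=np.linalg.norm(d)
    c=q.mean(0)+d/n*(L/2-95)
    yaw=np.degrees(np.arctan2(d[1],d[0]));print("bar c",c.round(1),"yaw",yaw.round(2),"sp",n.round(1));return c,yaw
E
python3 -c "
from h import *
im=pickle.load(open('pics/w1.pkl','rb'))
bar(im,(283,250),(283,169),240); bar(im,(173,224.5),(180,141.5),180)"
```

```text
bar c [ 475.3 -393. ] yaw 3.56 sp 89.8
bar c [ 467.4 -281.3] yaw -6.02 sp 89.2
```

Emit:
move_arm --increments '[120, 0, 2, 60, 0, 120, 0, 2, 120, 0, 120, 0, 2, 165, 0, 120, 0, 2, 185, 0, 120, 0, 2, 196, 0, 120, 0, 2, 196, 0, 255, 0, 2, 196, 0, 255, 0, 2, 196, 0, 255, 0, 2, 196, 0, 255, 0, 2, 196, 0]'

```text
t: 2.7
ee_pos: [476.2, -393.9, 4.5]
orientation: [3.135, 0.096, 0.002]
ft_force: [0.1, 1.8, 5.1]
width: 11.8
```

Emit:
move_arm --increments '[255, 0, 0, 0, 0, 255, 0, 0, -5, 0, 255, 0, 0, -30, 0, 255, 0, 0, -90, 0, 255, 0, 0, -90, 0, 255, 0, 0, -90, 0]'

```text
t: 3.45
ee_pos: [475.6, -393.1, 94.1]
orientation: [3.136, 0.096, 0.001]
ft_force: [-1.9, -0.2, -2.1]
width: 12.0
```

```bash
python3 -c "
from h import *
plan(633.4,57.2,93,-9.77)
wrist('pics/w2')"
```

```text
t 3.45 pos [ 475.6 -393.1   94.1] yaw 3.5 tilt 0.25 w 12.0 F [-1.9 -0.2 -2.1] | shift [ 185.1 -439.8   -0.7] turn 13.3 q6 46.0
```

View pics/w2.png

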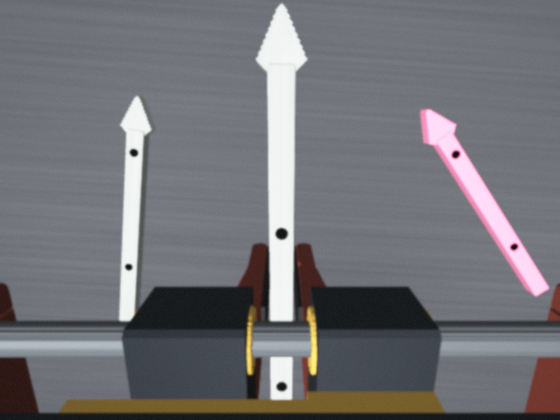

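```bash
cat >> h.py <<'E'
def held(im,low,up,L,o=None):
    # bar in tool frame from holes on top face, with z from 90 spacing
    from scipy.optimize import brentq
    M=im["mount"]; g=lambda z:np.linalg.norm(np.diff(p2w(im,[low,up],z,M),axis=0))-90
    # tool z is downwards
    z=brentq(g,-60,60);q=p2w(im,[low,up],z,M);d=(q[1]-q[0])/90
    c=q.mean(0)+d*(L/2-95);print("tool-frame top face z",round(z,1),"centre",c.round(1),"ang",np.degrees(np.arctan2(d[1],d[0])).round(2));
    for zz in(-8,-10):
        q=p2w(im,[low,up],zz,M);d=(q[1]-q[0]);n=np.linalg.norm(d);print(zz,(q.mean(0)+d/n*(L/2-95)).round(1),n.round(1))
E
python3 -c "
from h import *
im=pickle.load(open('pics/w2.pkl','rb'))
held(im,(281.5,386.5),(281.5,233.5),240)"
```

```text
tool-frame top face z -6.8 centre [-1.2  0.7 -6.8] ang 0.08
-8 [-0.4  0.7 -8. ] 89.3
-10 [  0.9   0.7 -10. ] 88.1
```

Emit:
move_arm --increments '[255, 24, -57, 0, 2, 255, 46, -110, 0, 4, 255, 70, -165, 0, 6, 255, 93, -220, 0, 8, 255, 116, -275, 0, 10, 255, 139, -330, 0, 12, 255, 162, -385, 0, 13, 255, 186, -440, 0, 13.3, 255, 186, -440, 0, 13.3, 255, 186, -440, 0, 13.3, 255, 186, -440, 0, 13.3]'

```text
t: 4.88
ee_pos: [632.8, 56.5, 90.8]
orientation: [3.126, -0.27, -0.003]
ft_force: [-0.1, -0.2, -2.8]
width: 11.5
```

```bash
python3 -c "
from h import *
plan(634,57.2,13.5,-9.77)
im=wrist('pics/w3')
import m
for P in ([0,60],[0,0],[0,-60],[90,0],[90,60],[90,-60]): print(P,w2p(im,np.r_[m.Rm@np.array(P)+m.t,8]).round(1))
"
```

```text
t 4.88 pos [632.8  56.5  90.8] yaw -9.88 tilt 0.24 w 11.5 F [-0.1 -0.2 -2.8] | shift [ 1.2 -1.2 77.3] turn -0.1 q6 104.0
[0, 60] [[279.3 298.8]]
[0, 0] [[353.6 298.5]]
[0, -60] [[427.8 298.1]]
[90, 0] [[360.4 189.5]]
[90, 60] [[278.7 189.9]]
[90, -60] [[441.9 189.2]]
```

View pics/w3.png

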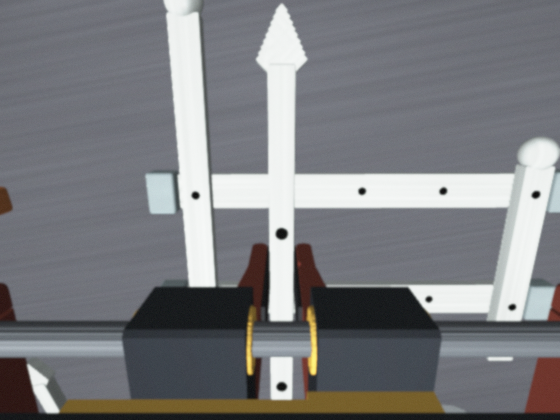

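Predicted rail holes agree with those seen to within 1.5 px (about 1 mm). Lowering.

Emit:
move_arm --increments '[255, 1.2, -0.7, 40, 0, 255, 1.2, -0.7, 65, 0, 255, 1.2, -0.7, 73, 0, 255, 1.2, -0.7, 76.5, 0, 255, 1.2, -0.7, 77.5, 0, 255, 1.2, -0.7, 77.5, 0]'

```text
t: 5.68
ee_pos: [634.9, 56.6, 14.5]
orientation: [3.127, -0.271, -0.0]
ft_force: [-0.1, -0.5, -1.9]
width: 11.9
```

```bash
python3 -c "
from h import *
plan(634,57,12.5,-9.77)
im=wrist('pics/w4')"
```

```text
t 5.67 pos [634.9  56.6  14.5] yaw -9.9 tilt 0.19 w 11.9 F [-0.1 -0.5 -1.9] | shift [-0.9 -0.2  2. ] turn -0.1 q6 104.0
```

View pics/w4.png

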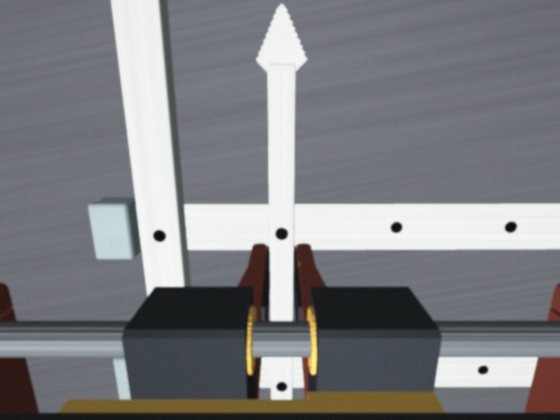

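The bar's hole (282,234) lines up with the post hole (159,236), so it needs about 1 mm back. It's over its place.

Emit:
move_arm --increments '[255, -0.8, 0, 1.5, 0, 255, -0.8, 0, 2, 0, 165, -0.8, 0, 2, 0, 165, -0.8, 0, 2, 0, 165, -0.8, 0, 2, 0, 165, -0.8, 0, -15, 0, 165, -0.8, 0, -60, 0, 165, -0.8, 0, -90, 0, 165, -0.8, 0, -90, 0]'

```text
t: 6.85
ee_pos: [636.3, 57.3, 108.3]
orientation: [3.128, -0.271, 0.01]
ft_force: [0.5, 0.1, 0.7]
width: 30.8
```

```bash
python3 -c "
from h import *
plan(467.6,-280.6,100,-6.1)
im=wrist('pics/w5')"
```

```text
t 6.85 pos [636.3  57.3 108.3] yaw -9.89 tilt 0.37 w 30.8 F [0.5 0.1 0.7] | shift [-108.2  361.9    8.3] turn -3.8 q6 104.0
```

View pics/w5.png

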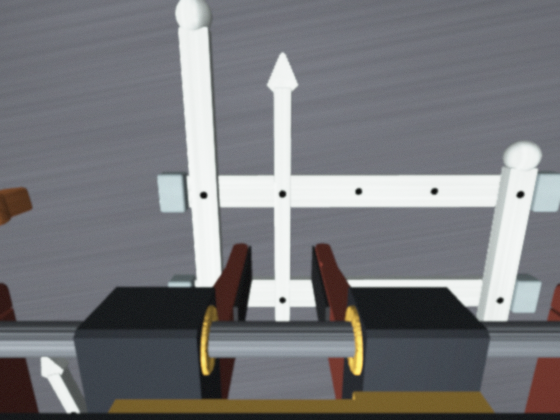

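The long bar sits on its holes: bar holes (282,194) and (282,300), level with the post holes (203,195) and (520,195) and a quarter of the way across. On to the short bar.

Emit:
move_arm --increments '[165, -17, 57, 0, -1, 165, -34, 114, 0, -2, 165, -51, 171, 0, -3, 165, -68, 228, 0, -3.8, 165, -85, 285, 0, -3.8, 165, -102, 342, 0, -3.8, 165, -108, 362, 8, -3.8, 165, -108, 362, 8, -3.8, 165, -108, 362, 8, -3.8]'

```text
t: 8.02
ee_pos: [466.3, -280.1, 98.4]
orientation: [3.135, -0.167, 0.003]
ft_force: [0.4, -0.5, 0.6]
width: 31.1
```

```bash
python3 -c "
from h import *
plan(467.6,-280.6,3,-6.1)
im=wrist('pics/w6')"
```

```text
t 8.03 pos [ 466.3 -280.1   98.4] yaw -6.09 tilt 0.16 w 31.1 F [ 0.4 -0.5  0.6] | shift [ 1.2  0.2 95.5] turn 0.0 q6 64.0
```

View pics/w6.png

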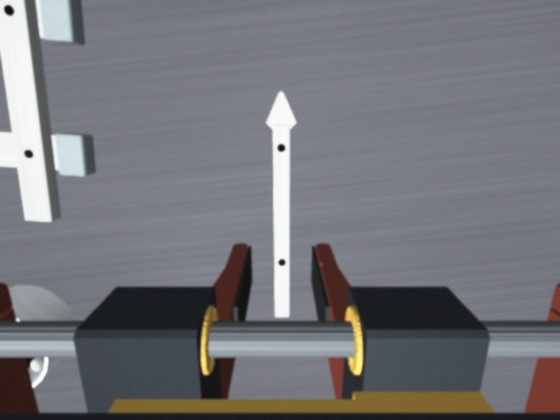

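The short bar is centred between the jaws, holes at (281,147) and (282,262). Grasping.

Emit:
move_arm --increments '[165, 1, 0, 50, 0, 165, 1, 0, 80, 0, 165, 1, 0, 92, 0, 165, 1, 0, 95, 0, 165, 1, 0, 95, 0, 255, 1, 0, 95, 0, 255, 1, 0, 95, 0, 255, 1, 0, 95, 0, 255, 1, 0, 95, 0]'

```text
t: 9.2
ee_pos: [468.2, -280.5, 4.4]
orientation: [3.134, -0.165, 0.005]
ft_force: [-1.2, 1.0, 4.9]
width: 11.5
```

Emit:
move_arm --increments '[255, 0, 0, -5, 0, 255, 0, 0, -30, 0, 255, 0, 0, -90, 0, 255, 0, 0, -90, 0, 255, 0, 0, -90, 0]'

```text
t: 9.82
ee_pos: [467.5, -280.0, 94.1]
orientation: [3.135, -0.165, 0.005]
ft_force: [-0.2, 0.8, -2.0]
width: 11.8
```

```bash
python3 -c "
from h import *
plan(583.4,-56,93,-9.77)
wrist('pics/w7')"
```

```text
t 9.82 pos [ 467.5 -280.    94.1] yaw -6.04 tilt 0.23 w 11.8 F [-0.2  0.8 -2. ] | shift [  91.7 -235.     0.8] turn 3.7 q6 64.0
```

View pics/w7.png

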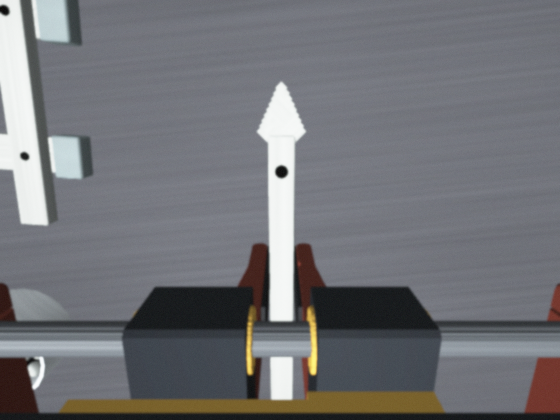

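Emit:
move_arm --increments '[255, 22, -57, 0, 1, 255, 44, -114, 0, 2, 255, 66, -171, 0, 3, 255, 90, -230, 0, 3.7, 255, 92, -235, 0, 3.7, 255, 92, -235, 30, 3.7, 255, 92, -235, 60, 3.7, 255, 92, -235, 60, 3.7, 255, 92, -235, 60, 3.7]'

```text
t: 11.0
ee_pos: [582.9, -56.4, 33.0]
orientation: [3.128, -0.268, 0.001]
ft_force: [0.8, 0.3, -1.7]
width: 11.5
```

```bash
python3 -c "
from h import *
im=pickle.load(open('pics/w7.pkl','rb'));print(p2w(im,[(281.5,171.5)],-7.5,im['mount']))
plan(583.4,-56,12.5,-9.77)
wrist('pics/w8')"
```

```text
[[49.12635289  0.85723172 -7.5       ]]
t 11.0 pos [582.9 -56.4  33. ] yaw -9.78 tilt 0.11 w 11.5 F [ 0.8  0.3 -1.7] | shift [ 0.4 -0.5 20.5] turn -0.0 q6 93.0
```

View pics/w8.png

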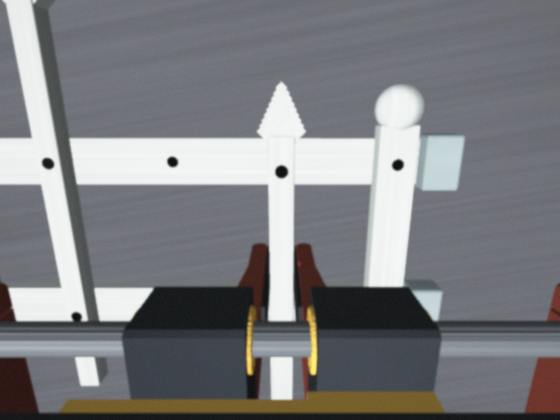

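```bash
python3 -c "
from h import *
im=pickle.load(open('pics/w8.pkl','rb'));
q=p2w(im,[(398,165),(48,163)],20-33,im['mount']) if 0 else p2w(im,[(398,165),(48,163)],33-20,im['mount'])
print(q, q[1]+(q[0]-q[1])*2/3, p2w(im,[(172.5,161.5)],33-8,im['mount']))"
```

```text
[[  49.04608388   60.7312188    13.        ]
 [  50.35595528 -118.84993132   13.        ]] [49.48270768  0.87083543 13.        ] [[ 49.39364832 -58.77791362  25.        ]]
```

The target hole in tool coordinates is (49.5, 0.9), and the held bar's hole is at (49.1, 0.9). Lowering.

Emit:
move_arm --increments '[255, 0.4, 0, 12, 0, 255, 0.4, 0, 18, 0, 255, 0.4, 0, 20, 0, 255, 0.4, 0, 20.5, 0, 255, 0.4, 0, 20.5, 0, 165, 0.4, 0, 20.5, 0, 165, 0.4, 0, 20.5, 0, 165, 0.4, 0, 20.5, 0, 165, 0.4, 0, 5, 0, 165, 0.4, 0, -40, 0, 165, 0.4, 0, -75, 0, 165, 0.4, 0, -75, 0]'

```text
t: 12.55
ee_pos: [586.1, -56.5, 112.4]
orientation: [3.128, -0.267, 0.014]
ft_force: [0.7, 0.0, -1.4]
width: 31.1
```

```bash
python3 -c "
from h import *
plan(440.5,281.5,100,5.35)
wrist('pics/w9')"
```

```text
t 12.55 pos [586.1 -56.5 112.4] yaw -9.77 tilt 0.51 w 31.1 F [ 0.7  0.  -1.4] | shift [-201.  -308.4   10.2] turn -15.1 q6 93.0
```

View pics/w9.png

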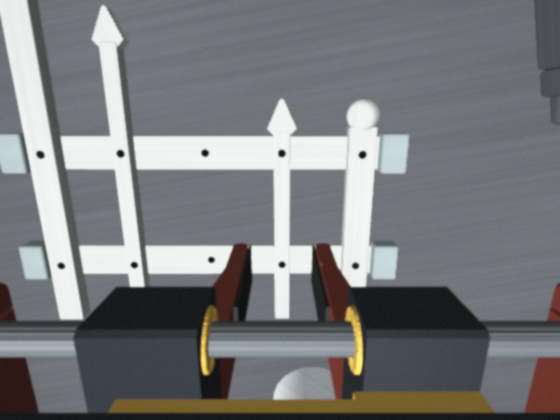

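The short bar sits on its holes: (282,153) and (282,265), in line with the post's (362,154) and (355,265). Next is the middle bar.

Emit:
move_arm --increments '[165, -32, -49, 0, -2.5, 165, -64, -98, 0, -5, 165, -96, -147, 0, -7.5, 165, -128, -196, 0, -10, 165, -160, -245, 0, -12.5, 165, -192, -295, 5, -15, 165, -201, -308, 10, -15.1, 165, -201, -308, 10, -15.1, 165, -201, -308, 10, -15.1]'

```text
t: 13.72
ee_pos: [439.4, 280.0, 98.6]
orientation: [3.135, 0.144, 0.007]
ft_force: [-0.9, -0.1, 0.0]
width: 31.2
```

```bash
python3 -c "
from h import *
plan(440.5,281.7,3,5.35)
im=wrist('pics/w10')"
```

```text
t 13.72 pos [439.4 280.   98.6] yaw 5.25 tilt 0.32 w 31.2 F [-0.9 -0.1  0. ] | shift [ 0.8 -2.  95.6] turn -0.1 q6 116.0
```

View pics/w10.png

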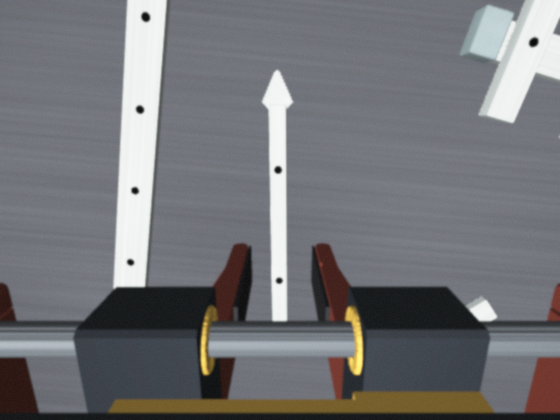

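The middle bar lies between the jaws, holes at (278,170) and (279,280). Its neighbour, the strip, is clear on the left.

Emit:
move_arm --increments '[165, 1, -2, 50, 0, 165, 1, -2, 80, 0, 165, 1, -2, 92, 0, 165, 1, -2, 95, 0, 165, 1, -2, 95, 0, 255, 1, -2, 95, 0, 255, 1, -2, 95, 0, 255, 1, -2, 95, 0, 255, 1, -2, 95, 0]'

```text
t: 14.9
ee_pos: [441.3, 282.0, 4.4]
orientation: [3.136, 0.143, 0.009]
ft_force: [-0.7, -1.1, 6.4]
width: 11.5
```

Emit:
move_arm --increments '[255, 0, 0, -5, 0, 255, 0, 0, -30, 0, 255, 0, 0, -90, 0, 255, 0, 0, -90, 0, 255, 0, 0, -90, 0]'

```text
t: 15.52
ee_pos: [440.2, 282.0, 94.2]
orientation: [3.135, 0.143, 0.008]
ft_force: [-0.1, 0.6, -3.4]
width: 11.9
```

```bash
python3 -c "
from h import *
plan(608.4,0.6,93,-9.77)
wrist('pics/w11')"
```

```text
t 15.53 pos [440.2 282.   94.2] yaw 5.24 tilt 0.35 w 11.9 F [-0.1  0.6 -3.4] | shift [141.8 295.5   2.8] turn 15.0 q6 117.0
```

View pics/w11.png

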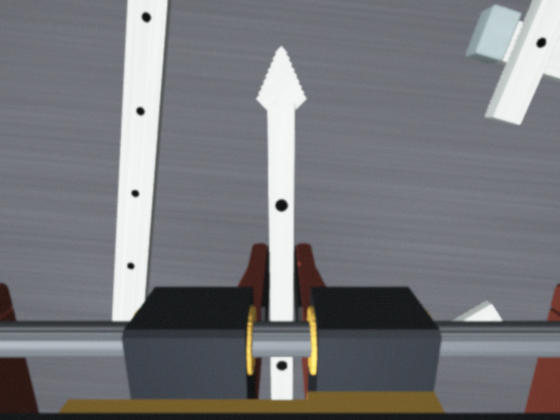

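Emit:
move_arm --increments '[255, 26, 55, 0, 3, 255, 52, 110, 0, 6, 255, 78, 165, 0, 9, 255, 104, 220, 0, 12, 255, 130, 275, 0, 15, 255, 142, 295.5, 0, 15, 255, 142, 295.5, 0, 15, 255, 142, 295.5, 30, 15, 255, 142, 295.5, 60, 15, 255, 142, 295.5, 60, 15, 255, 142, 295.5, 60, 15]'

```text
t: 16.95
ee_pos: [608.1, 1.2, 35.5]
orientation: [3.127, -0.265, 0.006]
ft_force: [0.2, -0.7, -1.5]
width: 11.5
```

```bash
python3 -c "
from h import *
im=pickle.load(open('pics/w11.pkl','rb'));print(p2w(im,[(281.5,205.5)],-7.5,im['mount']))
plan(608.4,0.6,12.5,-9.77)
wrist('pics/w12')"
```

```text
[[32.9367445  0.737518  -7.5      ]]
t 16.95 pos [608.1   1.2  35.5] yaw -9.68 tilt 0.29 w 11.5 F [ 0.2 -0.7 -1.5] | shift [ 0.3  0.5 23. ] turn 0.1 q6 99.0
```

View pics/w12.png

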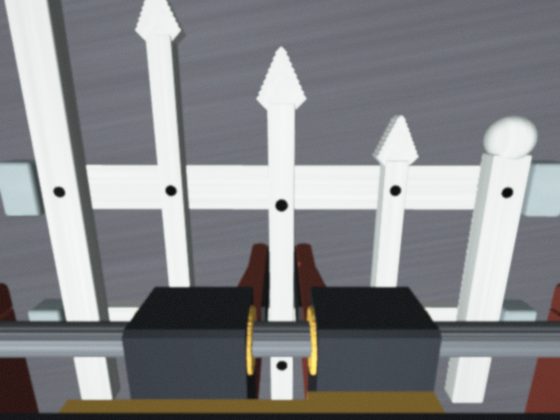

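```bash
python3 -c "
from h import *
im=pickle.load(open('pics/w12.pkl','rb'))
print(p2w(im,[(59.5,191.5),(171,190.5),(396,190.5),(507.5,192.5)],35.5-20,im['mount']))"
```

```text
[[  34.81562113 -117.32807373   15.5       ]
 [  35.26736056  -57.90782997   15.5       ]
 [  35.08003409   61.78711551   15.5       ]
 [  33.8966936   121.29343249   15.5       ]]
```

The target hole is at about (34.5, 1.9) and the held one at (32.9, 0.7), so I shift +1.6, +1.1 and lower.

Emit:
move_arm --increments '[255, 1.6, 1.1, 12, 0, 255, 1.6, 1.1, 19, 0, 255, 1.6, 1.1, 22, 0, 255, 1.6, 1.1, 23, 0, 255, 1.6, 1.1, 23, 0, 165, 1.6, 1.1, 23, 0, 165, 1.6, 1.1, 23, 0, 165, 1.6, 1.1, 23, 0, 165, 1.6, 1.1, 8, 0, 165, 1.6, 1.1, -40, 0, 165, 1.6, 1.1, -75, 0, 165, 1.6, 1.1, -75, 0]'

```text
t: 18.5
ee_pos: [612.2, -0.2, 115.1]
orientation: [3.128, -0.265, 0.019]
ft_force: [0.3, -0.5, -0.7]
width: 31.0
```

```bash
python3 -c "
from h import *
plan(449.7,392.5,110,-4.85)
wrist('pics/w13')"
```

```text
t 18.5 pos [ 6.122e+02 -2.000e-01  1.151e+02] yaw -9.7 tilt 0.71 w 31.0 F [ 0.3 -0.5 -0.7] | shift [-226.3 -359.7    1.7] turn -4.9 q6 99.0
```

View pics/w13.png

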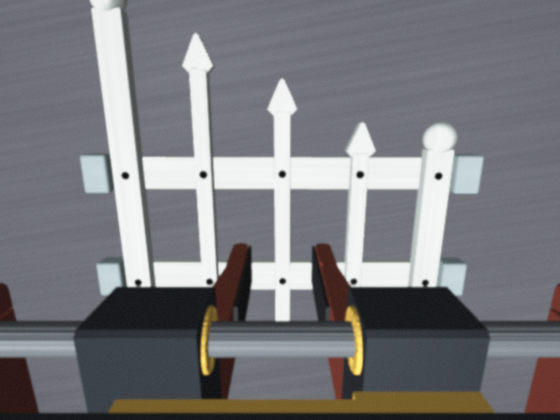

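All five hole pairs line up: upper row 125, 203, 282, 360 and 438 at row 175. Now the cover strip.

Emit:
move_arm --increments '[110, -33, -52, 0, -1, 110, -66, -104, 0, -2, 110, -99, -156, 0, -3, 110, -132, -208, 0, -4, 110, -165, -260, 0, -5, 110, -198, -312, 0, -5, 110, -226, -360, 2, -4.9, 110, -226, -360, 2, -4.9, 110, -226, -360, 2, -4.9, 110, -226, -360, 2, -4.9]'

```text
t: 19.8
ee_pos: [448.9, 391.2, 107.8]
orientation: [3.135, -0.134, 0.012]
ft_force: [0.5, -0.8, -0.8]
width: 50.0
```

```bash
python3 -c "
from h import *
plan(449.7,392.5,2,-4.85)
im=wrist('pics/w14')"
```

```text
t 19.8 pos [448.9 391.2 107.8] yaw -4.89 tilt 0.51 w 50.0 F [ 0.5 -0.8 -0.8] | shift [ -0.2  -1.8 105.8] turn -0.0 q6 136.0
```

View pics/w14.png

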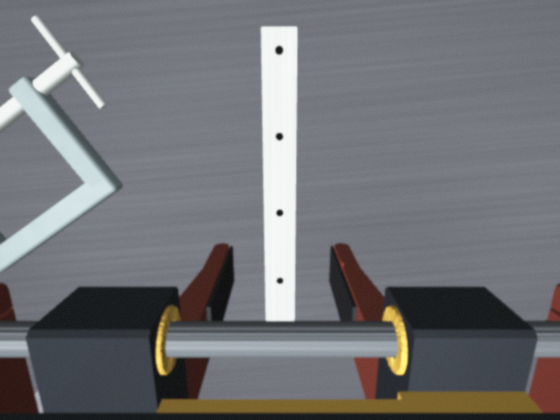

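```bash
python3 -c "
from h import *
im=pickle.load(open('pics/w14.pkl','rb'))
q=p2w(im,[(279,50),(279.5,136.5),(279.5,213),(280,281)],8);print(q.round(1),np.linalg.norm(np.diff(q,axis=0),axis=1)); d=(q[0]-q[3])/3; 
print(q.mean(0)-1.5*d*5/3*0)
print('ctr from',[ (q[i]+ (q[3]-q[0])/3*(2-i)).round(1) for i in range(4)])"
```

```text
[[567.  381.5   8. ]
 [507.3 386.4   8. ]
 [447.6 391.7   8. ]
 [387.8 396.6   8. ]] [59.88235059 59.99495056 59.97980667]
[477.41763707 389.02727392   8.        ]
ctr from [array([447.5, 391.5,   8. ]), array([447.6, 391.4,   8. ]), array([447.6, 391.7,   8. ]), array([447.5, 391.5,   8. ])]
```

Emit:
move_arm --increments '[110, 0, -1.5, 50, 0, 110, 0, -1.5, 85, 0, 110, 0, -1.5, 100, 0, 110, 0, -1.5, 104, 0, 110, 0, -1.5, 105, 0, 110, 0, -1.5, 105, 0]'

```text
t: 20.6
ee_pos: [450.8, 392.9, 4.2]
orientation: [3.136, -0.135, 0.015]
ft_force: [-0.1, -0.6, 0.1]
width: 50.0
```

```bash
python3 -c "
from h import *
plan(449.7,392.5,1,-4.85)
im=snap('side','pics/s1');wrist('pics/w15')
crop(im,170,60,160,120,5,'pics/s1c.png')"
```

```text
t 20.6 pos [450.8 392.9   4.2] yaw -4.91 tilt 0.57 w 50.0 F [-0.1 -0.6  0.1] | shift [-1.1  0.4  3.2] turn -0.1 q6 136.0
```

View pics/w15.png

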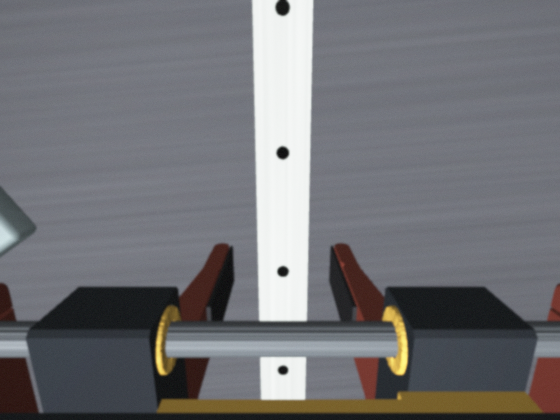

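Emit:
move_arm --increments '[110, -1.5, 0, 2, 0, 110, -1.5, 0, 3, 0, 110, -1.5, 0, 3, 0]'

```text
t: 21.08
ee_pos: [449.1, 392.9, 0.9]
orientation: [3.136, -0.134, 0.015]
ft_force: [-0.3, 0.1, -0.1]
width: 50.2
```

Emit:
move_arm --increments '[255, 0, 0, -0.5, 0, 255, 0, 0, -0.5, 0, 255, 0, 0, -0.5, 0, 255, 0, 0, -0.5, 0, 255, 0, 0, -0.5, 0]'

```text
t: 21.7
ee_pos: [449.0, 392.9, 1.4]
orientation: [3.136, -0.134, 0.015]
ft_force: [0.8, -1.5, 0.2]
width: 24.7
```

Emit:
move_arm --increments '[255, 0, 0, -5, 0, 255, 0, 0, -25, 0, 255, 0, 0, -60, 0, 255, 0, 0, -90, 0, 255, 0, 0, -90, 0, 255, 0, 0, -90, 0]'

```text
t: 22.45
ee_pos: [447.7, 392.8, 91.2]
orientation: [3.135, -0.134, 0.014]
ft_force: [-0.3, -0.5, -4.1]
width: 24.8
```

```bash
python3 -c "
from h import *
plan(554.2,10,90,80.23)
im=wrist('pics/w16')"
```

```text
t 22.45 pos [447.7 392.8  91.2] yaw -4.9 tilt 0.54 w 24.8 F [-0.3 -0.5 -4.1] | shift [138.7 372.3   3.5] turn -85.1 q6 136.0
```

View pics/w16.png

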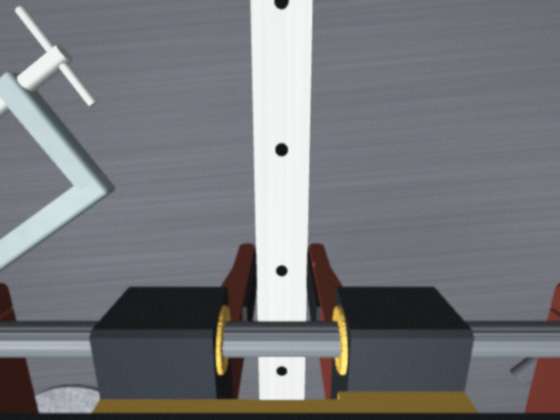

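Emit:
move_arm --increments '[255, 17, 47, 0, -10.6, 255, 35, 93, 0, -21, 255, 52, 140, 0, -32, 255, 70, 186, 0, -42, 255, 87, 233, 0, -53, 255, 104, 279, 0, -64, 255, 122, 326, 0, -74, 255, 139, 372, 0, -85, 255, 139, 372, 0, -85.1, 255, 139, 372, 0, -85.1, 255, 139, 372, 0, -85.1]'

```text
t: 23.88
ee_pos: [553.4, 11.1, 92.4]
orientation: [2.397, 2.019, 0.003]
ft_force: [-0.4, 0.4, -3.5]
width: 24.7
```

```bash
python3 -c "
from h import *
im=pickle.load(open('pics/w16.pkl','rb'))
q=p2w(im,[(281,3),(281.5,149.5),(281.5,270.5),(281.5,371)],-6.6,im['mount']);print(q.round(1))
plan(554.2,10,40,80.23)
im=wrist('pics/w17')"
```

```text
[[117.3   0.7  -6.6]
 [ 58.9   0.9  -6.6]
 [ -0.7   0.8  -6.6]
 [-60.9   0.7  -6.6]]
t 23.88 pos [553.4  11.1  92.4] yaw 80.21 tilt 0.44 w 24.7 F [-0.4  0.4 -3.5] | shift [-0.8  0.6 52.4] turn -0.0 q6 10.0
```

View pics/w17.png

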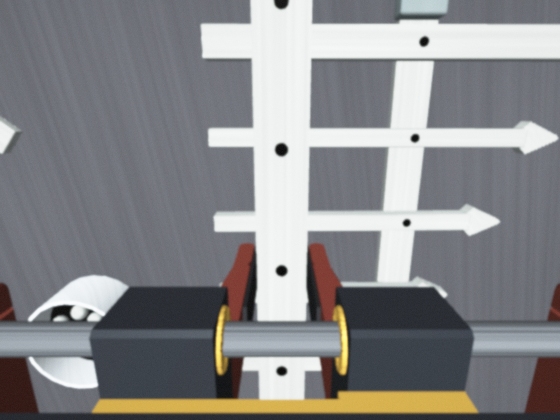

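```bash
python3 -c "
from h import *
im=pickle.load(open('pics/w17.pkl','rb'))
q=p2w(im,[(424.5,41),(415,138),(406.5,223)],20,im['pose']);print(q.round(1))
T=im['pose']@np.linalg.inv(im['mount']);print(((q-T[:3,3])@T[:3,:3]).round(1))
import m
for y in(120,60,0): print(m.Rm@np.array([90,y])+m.t)"
```

```text
[[662.2 111.5  20. ]
 [652.5  52.6  20. ]
 [642.5  -7.   20. ]]
[[117.7  89.6  72.7]
 [ 58.   90.1  72.9]
 [ -2.5  90.4  73.1]]
[663.26448244 112.93448724]
[653.07816408  53.80548489]
[642.89184571  -5.32351745]
```

Emit:
move_arm --increments '[255, -1.3, 0, 35, 0, 255, -1.3, 0, 55, 0, 255, -1.3, 0, 63, 0, 255, -1.3, 0, 66, 0, 255, -1.3, 0, 66, 0, 255, -1.3, 0, 66, 0]'

```text
t: 24.68
ee_pos: [554.3, 9.6, 27.4]
orientation: [2.396, 2.019, 0.005]
ft_force: [0.0, 0.5, -3.9]
width: 24.8
```

```bash
python3 -c "
from h import *
plan(554.2,10,21.4,80.23)
im=wrist('pics/w18')"
```

```text
t 24.68 pos [554.3   9.6  27.4] yaw 80.24 tilt 0.52 w 24.8 F [ 0.   0.5 -3.9] | shift [ 0.3 -0.3  5.9] turn 0.0 q6 10.0
```

View pics/w18.png

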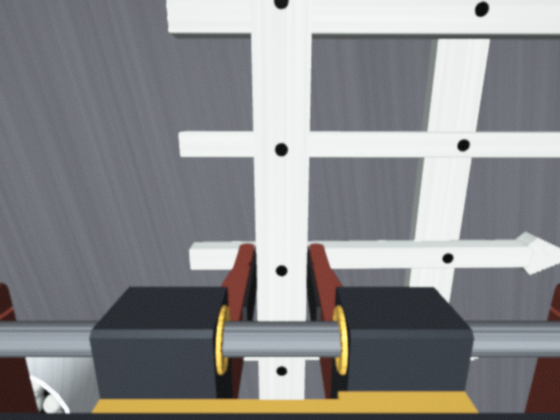

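Emit:
move_arm --increments '[255, 0, 0, 3, 0, 255, 0, 0, 4.5, 0, 255, 0, 0, 5, 0, 255, 0, 0, 5, 0]'

```text
t: 25.22
ee_pos: [554.4, 9.6, 22.3]
orientation: [2.396, 2.019, 0.005]
ft_force: [-0.5, 0.1, -3.5]
width: 24.8
```

Emit:
move_arm --increments '[255, 0, 0, 0.7, 0, 255, 0, 0, 0.8, 0, 130, 0, 0, 0.5, 0, 130, 0, 0, 0.5, 0, 130, 0, 0, 0.5, 0, 130, 0, 0, -5, 0, 130, 0, 0, -40, 0, 130, 0, 0, -90, 0, 130, 0, 0, -140, 0, 130, 0, 0, -140, 0, 130, 0, 0, -140, 0]'

```text
t: 26.6
ee_pos: [552.9, 10.2, 162.2]
orientation: [2.396, 2.019, 0.005]
ft_force: [1.0, 1.3, -0.1]
width: 43.2
```

```bash
python3 -c "
from h import *
plan(400,10,250,80.23)
im=wrist('pics/w19');im=snap('side','pics/s2');crop(im,270,140,140,110,5,'pics/s2c.png')"
```

```text
t 26.6 pos [552.9  10.2 162.2] yaw 80.23 tilt 0.52 w 43.2 F [ 1.   1.3 -0.1] | shift [ -26.4 -149.9  -89. ] turn 0.0 q6 10.0
```

View pics/w19.png

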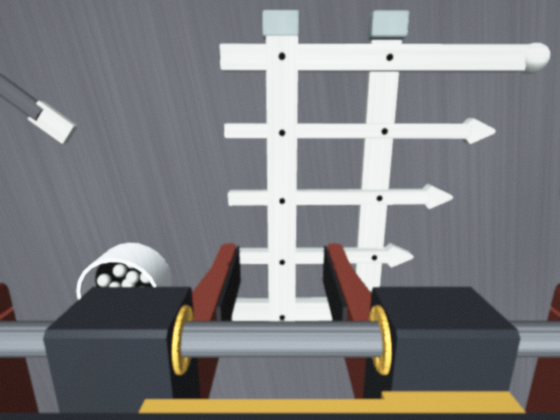

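View pics/s2c.png

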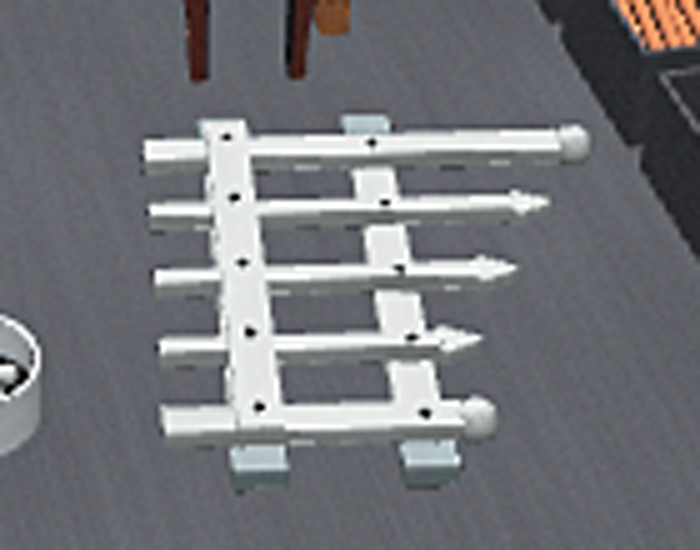

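The wrist and side views both show the strip square across the bars and posts over the lower rail. I'll move the arm clear and measure from the top camera.

Emit:
move_arm --increments '[130, 0, 0, -50, 0, 130, 0, 0, -90, 0, 130, -55, -30, -90, 0, 130, -110, -60, -90, 0, 130, -165, -90, -90, 0, 130, -220, -120, -90, 0, 130, -275, -150, -90, 0, 130, -300, -150, -90, 0, 130, -300, -150, -90, 0, 130, -300, -150, -90, 0]'

```text
t: 27.95
ee_pos: [352.8, -258.9, 250.2]
orientation: [2.399, 2.021, 0.002]
ft_force: [0.0, 0.3, -0.5]
width: 43.0
```

```bash
python3 -c "
from h import *
plan(400,10,250,80.23)
im=snap('top','pics/t2');crop(im,190,95,130,120,6,'pics/t2c.png')"
```

```text
t 27.95 pos [ 352.8 -258.9  250.2] yaw 80.22 tilt 0.28 w 43.0 F [ 0.   0.3 -0.5] | shift [273.    0.9  -0.4] turn -0.0 q6 -28.0
```

View pics/t2c.png

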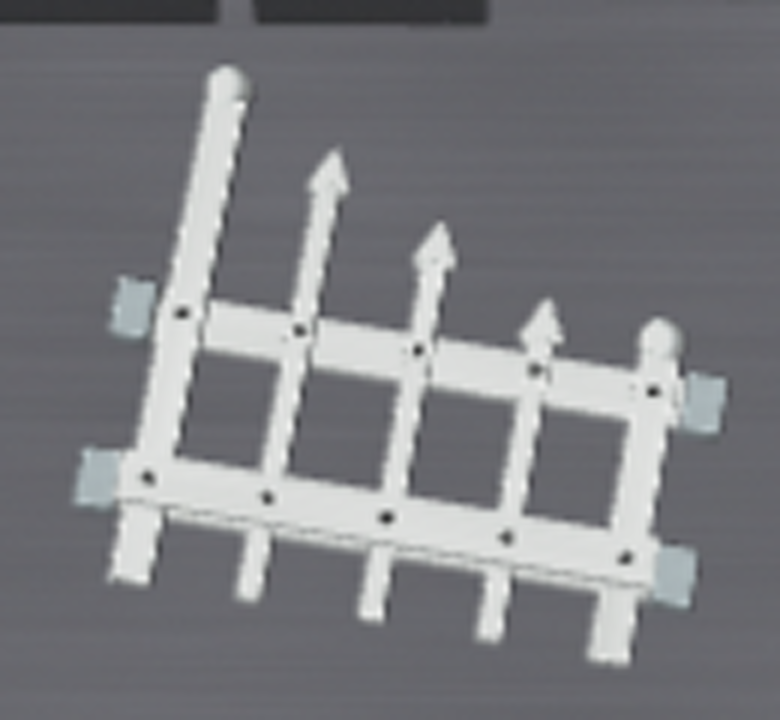

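View pics/t2.png

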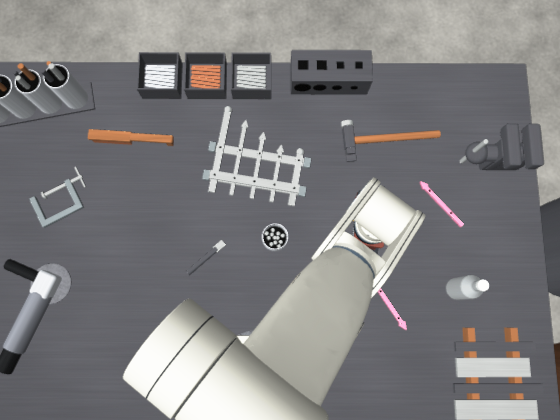

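The crop shows bar holes at (300,331), (418,351) and (535,370), and strip holes running from (148,477) to (626,557). The hammer, brush and tin are at their starting pixels. One last check in numbers:

```bash
python3 -c "
import m
from h import *
im=pickle.load(open('pics/t2.pkl','rb'))
loc=lambda p,z:((p2w(im,m.cp(p,190,95,6),z)[:,:2]-m.t)@m.Rm).round(1)
print('bar holes',loc([(300,331),(418,351),(535,370)],20).tolist())
print('tips',loc([(337,148),(440,222),(546,298)],17).tolist())
print('feet',loc([(249,601),(371,620),(489,640)],20).tolist())
s=loc([(148,477),(267,497),(386,517),(506,538),(626,557)],28);print('strip',s.tolist(),s.mean(0))
from workcell import ctrl
print(ctrl.close_job())"
```

```text
bar holes [[90.7, 60.0], [90.5, -0.2], [90.8, -59.7]]
tips [[190.5, 59.6], [160.4, 1.0], [129.9, -58.7]]
feet [[-50.4, 59.4], [-49.6, -1.6], [-49.6, -60.7]]
strip [[1.3, 119.3], [1.3, 59.5], [1.3, -0.3], [0.8, -60.5], [1.4, -120.4]] [ 1.22 -0.48]
the job is handed in; nothing more can be done
None
```

I laid the three bars on the rails and the cover strip over the lower rail, then handed the job in at about 28 s of the 104 s limit. No verdict came back, so the results below are my own measurements.

- **Bars:** the long bar is beside the back post, the middle bar in the middle and the short bar beside the front post, points towards the ball ends. From the top camera, their holes are within 1 mm of the rivet holes and their feet within 2 mm of their places. They are square to about 0.01 rad.
- **Cover strip:** it is 1.2 mm off across and 0.5 mm off along, and square over the lower rail.
- **Bystanders and arm:** the hammer, wire brush and tin show at their starting pixels. The arm was clear of everything when I handed in.
- **Checks that disagreed:** the wrist and top cameras differed by 1–2 mm, within their calibration; I placed the parts between the two or by the neighbouring holes.
- **Not measured:** I did not measure final heights directly. I judged them from the release heights and from the side view, where everything looks seated.

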